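Check-weigh the bottom-bracket cups

TASK

Lift the handled can off the scale and stand it on the black rubber mat beside it, then, with the scale empty, press the zero key (left of the three small keys on the console, seen from the robot). Stand all the bottom-bracket cups standing about the bench (two or three, flange down) on the scale platform, and with all of them on it press the count key (right small key) and then the record key (middle small key), one at a time. Then stand all the cups in the blue tray and put the can back upright on the scale platform; never press the large clear key, and leave the other things on the bench where they are.

Things in the scene. Friction and masses are not known exactly. Their poses are not given: they have to be found in the camera images.
- can: open metal can 84 mm across at the rim and 68 mm high with a fixed steel bail handle over it: a round bar 10 mm thick, straight and level for 68 mm along the can's y axis, its centre line 100 mm above the can's underside and over the can's axis; 76 mm across at the foot, 0.35 kg. Origin: centre of its underside, z up
- scale_top (a point): centre of the scale's platform, on its upper face, 55 mm above the bench; the steel platform measures 200 mm (its x) by 240 mm (its y), flat, no rim
- mat_top (a point): centre of the upper face of the black rubber mat, 160 x 160 mm, 4 mm thick, fixed to the bench on one side of the scale (left or right varies)
- tray_in (a point): centre of the inner floor (4 mm above the bench) of the blue open tray, 190 mm (x) by 130 mm (y) outside, walls 4 mm thick and 28 mm high, fixed to the bench on the other side of the scale
- cup1: bottom-bracket cup, bare metal: round flange 52 mm across and 10 mm thick below, plain round barrel 40 mm across above it, 40 mm high in all, 0.12 kg; stands flange down on the bench; grip it by the barrel. Origin: centre of the flange's underside, z up along the barrel. May be absent (None)
- cup2: bottom-bracket cup, bare metal: round flange 52 mm across and 10 mm thick below, plain round barrel 40 mm across above it, 40 mm high in all, 0.12 kg; stands flange down on the bench; grip it by the barrel. Origin: centre of the flange's underside, z up along the barrel. May be absent (None)
- cup3: bottom-bracket cup, bare metal: round flange 52 mm across and 10 mm thick below, plain round barrel 40 mm across above it, 40 mm high in all, 0.12 kg; stands flange down on the bench; grip it by the barrel. Origin: centre of the flange's underside, z up along the barrel. May be absent (None)
- zero_top (a point): zero: left small (seen from the robot, +y side) key of the console, a black round push button 24 mm across; point: centre of its top face, about 22 mm above the console's top. The small keys stand 42 mm apart in a row along the console's y
- record_top (a point): record: middle small key of the console, a black round push button 24 mm across; point: centre of its top face, about 22 mm above the console's top
- count_top (a point): count: right small key of the console, a black round push button 24 mm across; point: centre of its top face, about 22 mm above the console's top
- clear_top (a point): clear: the single large key of the console, a black round push button 34 mm across; point: centre of its top face, about 22 mm above the console's top. It stands at the right end of the row (-y side), 60 mm beyond the count key; not to be pressed
- zero (a joint): travel of the zero key in m: 0 up, 0.006 fully down (4 N); it springs back; pressed means beyond 0.004
- count (a joint): travel of the count key in m: 0 up, 0.006 fully down (4 N); it springs back; pressed means beyond 0.004
- record (a joint): travel of the record key in m: 0 up, 0.006 fully down (4 N); it springs back; pressed means beyond 0.004
- clear (a joint): travel of the clear key in m: 0 up, 0.006 fully down (4 N); it springs back; pressed means beyond 0.004
- tape: roll of pale tape lying flat, 68 mm across, 19 mm high; a bystander that stands in one of the places where a cup might; origin: centre of its underside
- jar: white jar, 50 mm across, 70 mm high, beyond the scale; bystander; origin: centre of its underside
- driver: screwdriver lying far left, 200 mm long; bystander
- spanner: wrench lying far right, 170 mm long; bystander
Things that resemble listed ones, but are neither listed nor needed, are in the scene too. What is shaped like the cup1 but yellow is not meant.

How it is judged:
By the outcome, as a careful person would: the job done as asked, in the order asked, and still so for the second after the job is handed in, with the robot touching nothing.
Of cup1, cup2, cup3 only 2 to 3 are there at a start; the rules pass over those that are not, and their reading is None.
At some moment in a run one of cup1, cup2, cup3, can may be knocked a few centimetres aside while the robot is not near it.
It also fails if it takes over 208 s, if anything falls off the work surface, if the arm or the gripper's body presses on something with over 40 N, if the wrist force passes 120 N, or if a joint passes its speed limit or range.

ROBOT

A 7-joint arm with a two-finger parallel gripper is mounted at the origin on the work surface. World frame = base frame: x ahead of the robot, y to its left, z up, the work surface at z = 0. Lengths are in mm, angles in rad, forces in N, time in s.
With the tool pointing down it reaches from about 400 to 875 mm from the base axis. Payload 4.4 kg.
Tool frame: the origin (TCP) lies on the centre line of the jaws, within the pads' length; the fingertips stand 14 mm ahead of it and the grasp point (between the pads) lies 5 mm behind it (tips_ahead is the distance from the TCP to the fingertips, in mm); z points along the fingers, y is the line along which they close (so a half turn about z gives the same grasp; the last joint's range is limited). The gripper opens to 85 mm and grips with 20 to 120 N. Pads are 22 mm wide; open, the fingers measure 114 mm over their backs; the gripper's body (76 mm by 85 mm) begins 54 mm behind the grasp point. The pads swing forward as they close: fully open they stand 13 mm farther back than shut.
Start: joints at [-0.066, 0.628, 0.038, 1.517, -0.027, 0.996, -0.02], TCP at [650.014, 0.027, 245.313] pointing down, gripper open.
Joint ranges: [-3.06, 3.06], [-0.37, 2.12], [-1.25, 1.32], [0.18, 2.47], [-1.1, 4.24], [0.23, 1.98], [-2.94, 2.94]. Speed limits (rad/s): [2.57, 2.57, 3.14, 3.14, 3.14, 3.14, 3.14].

INTERFACE

Orientations are given as [roll, pitch, yaw] about the fixed x, y, z axes, in that order (R = Rz(yaw) Ry(pitch) Rx(roll)).
In Python, from cell import * gives the robot as it stands.
- The arm moves only by the tool move_arm, never from a script. Its argument "rows" is text: rows parted by semicolons, each of 7 numbers parted by spaces: the shift along the tool's x, y, z scaled (see below), then the turn, a rotation vector about the tool's x, y, z scaled (see below), then the closure, from -1 (fully open) to 1 (shut). A call has 1 to 12 rows; each row is the pose to reach, as a shift and turn from the pose commanded when the call began, along the tool's axes at that moment; what a row does not reach only later rows make up. The controller multiplies each number of a shift by 0.3 m and each number of a turn by pi/2 rad. A row lasts 1/12 s, in which the tool goes at most 41.7 mm and 7.16 degrees, less where a joint would pass 70% of its speed; a pose out of reach is approached as far as the arm can. A call with a number of a shift or a turn outside -1 to 1 is refused whole. A call with a gripper value outside its range is refused whole. The fingers move at their own pace and stop on an object; the grip force is fixed at half the most. Time passes only in rows, so rows that repeat a pose let the fingers close. It gives the time, the measured TCP pose, the force, the opening and the grip force at its end, in the units of the state.
- read_state(): the state, without advancing time (a new reading comes with each control period).
- get_image(name): name is "scene" or "side" or "wrist"; returns a dict with "img" (400x640x3 uint8, red, green, blue), "vfov" (degrees; the focal length in pixels is half the picture's height over the tangent of half this angle, whatever the lens; pixels are square), "cx", "cy" (the principal point, pixels), "extrinsics" (4x4, takes a point from camera to world coordinates); the wrist camera has in their place "T_tool_cam" (4x4, takes a point from camera to tool coordinates, whose origin is the TCP and whose axes are the flange's). Camera axes: x right, y up, looking along -z (the intrinsics and any distortion apply to the point x, -y, -z); pixel columns grow to the right and rows downward; lengths in mm; the calibration is good to about 2 mm. The wrist camera is an equidistant fisheye: a pixel r from the principal point sees the ray r / f radians off the axis. A picture is of the moment at which its call begins: read the wrist's pose just before it. There is no depth.
- finish_job(): hands the job in; it is judged then, once.
The state is a dict: "clock": time; "qpos": joint angles; "qd": joint speeds; "tau": joint torques, N m; "eef_pos": TCP position; "tool_rot": TCP orientation; "force": force on the tool from outside, world axes, zero at the start; "torque": the same for the moment, N m; "width": finger opening in mm; "gripper_force": force on a finger pad.
Only numpy, scipy, OpenCV 4.12 (cv2) and the standard library are available. Lean on these libraries where they do the work, as an engineer would, in place of code of your own. Each camera call takes 0.05 s, during which the arm holds its last target. There are 200 camera calls.

## Working session

There is one attempt and no reset: what is moved stays moved. The work goes in short steps, Python scripts to look and compute and a tool call to move; the robot and the scene stay as the last step left them, time stands still between calls to the robot, and variables do not carry over. Pictures are saved under pics/ and viewed, at most 14 in all, crops included, and the job is handed in when it is done.

Besides the shell and the picture viewer there is one more tool, called after "Request:" as name(argument=value, ...), one argument or row to a line, values as JSON. move_arm: Moves the arm, as the interface text tells. Its arguments: {"type":"object","properties":{"rows":{"type":"string"}},"required":["rows"]}

```bash
mkdir -p pics; ls; cat > h.py <<'E'
from cell import *
import numpy as np, cv2
def snap(name, fn=None):
    s=read_state(); d=get_image(name); d['state']=s
    if fn: cv2.imwrite('pics/'+fn, d['img'][:,:,::-1])
    return d
E
python3 - <<'E'
from h import *
s=read_state(); print({k:np.round(v,3) for k,v in s.items()})
for n in ['scene','side','wrist']:
    d=snap(n,n+'0.png'); print(n,{k:np.round(v,3).tolist() for k,v in d.items() if k not in('img','state')})
E
```

```text
pics
{'clock': np.float64(0.0), 'qpos': array([-0.066,  0.629,  0.038,  1.518, -0.027,  0.996, -0.02 ]), 'qd': array([ 0.001,  0.   , -0.002, -0.   ,  0.001,  0.001, -0.001]), 'tau': array([-1.0000e-03, -5.6341e+01,  1.2260e+00, -1.9345e+01,  1.1000e-02,
        1.1000e-02, -0.0000e+00]), 'eef_pos': array([6.49395e+02, 1.50000e-02, 2.44373e+02]), 'tool_rot': array([-3.14 ,  0.   ,  1.571]), 'force': array([-1.008,  0.171,  1.02 ]), 'torque': array([-0.018,  0.02 , -0.04 ]), 'gripper_force': np.float64(0.0), 'width': np.float64(85.322)}
scene {'vfov': 43.532, 'cx': 323.243, 'cy': 201.602, 'extrinsics': [[-0.709, -0.456, 0.538, 1289.74], [0.705, -0.448, 0.549, 719.803], [-0.009, 0.769, 0.639, 897.831], [0.0, 0.0, 0.0, 1.0]]}
side {'vfov': 49.662, 'cx': 326.789, 'cy': 194.424, 'extrinsics': [[0.831, 0.333, -0.445, 92.988], [-0.556, 0.489, -0.672, -738.497], [-0.006, 0.806, 0.592, 720.813], [0.0, 0.0, 0.0, 1.0]]}
wrist {'vfov': 65.706, 'cx': 318.105, 'cy': 201.646, 'T_tool_cam': [[0.0, 0.949, 0.316, 80.855], [1.0, -0.0, -0.0, 0.716], [-0.0, 0.316, -0.949, -129.134], [0.0, 0.0, 0.0, 1.0]]}
```

View pics/scene0.png

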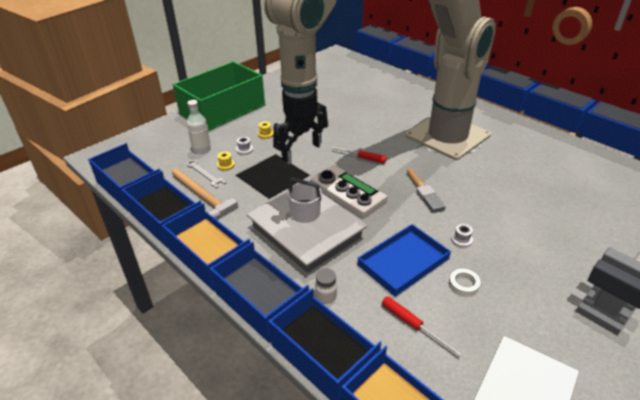

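View pics/side0.png

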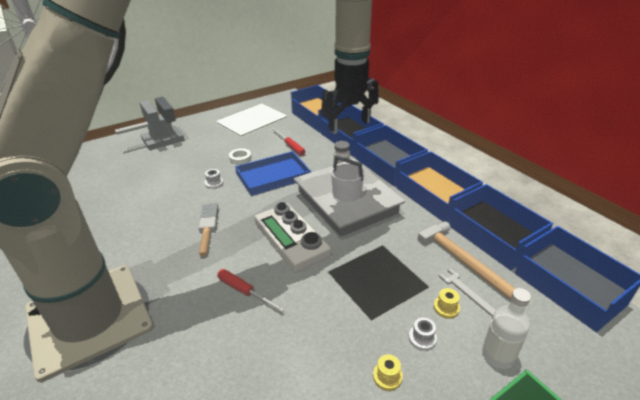

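View pics/wrist0.png

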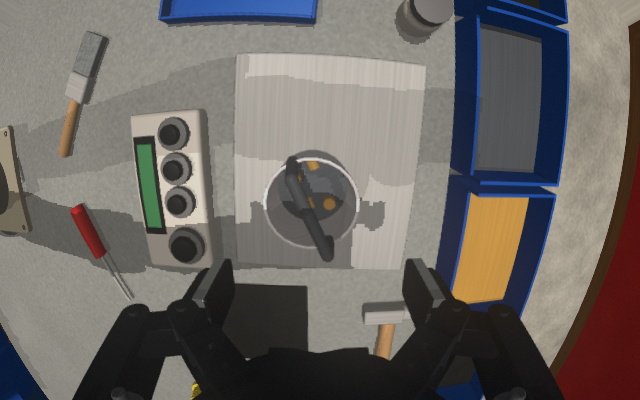

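The scene picture shows two bare-metal cups, at (244,145) and (462,235) (side view (424,332) and (213,178)). Two yellow look-alikes are at (225,160) and (265,129), and the tape is at (464,281). The can is on the scale at (305,200), the mat is on the right (-y) and the tray on the left. I'll confirm with one enlarged composite.

```bash
cat >> h.py <<'E'
from scipy.spatial.transform import Rotation as R
def campose(d):
    if 'extrinsics' in d: return np.array(d['extrinsics'])
    s=d['state']; T=np.eye(4); T[:3,:3]=R.from_euler('xyz',s['tool_rot']).as_matrix(); T[:3,3]=s['eef_pos']
    return T@np.array(d['T_tool_cam'])
def ray(d,u,v):
    f=200/np.tan(np.radians(d['vfov']/2)); a=(u-d['cx'])/f; b=(v-d['cy'])/f
    if 'extrinsics' in d: c=np.array([a,-b,-1.])
    else:
        r=np.hypot(a,b); k=np.sin(r)/r if r>1e-9 else 1.; c=np.array([a*k,-b*k,-np.cos(r)])
    T=campose(d); w=T[:3,:3]@c; return T[:3,3],w/np.linalg.norm(w)
def plane(d,u,v,z):
    o,w=ray(d,u,v); return o+w*(z-o[2])/w[2]
def tri(*obs):
    A=np.zeros((3,3));b=np.zeros(3)
    rs=[ray(*q) for q in obs]
    for o,w in rs:
        P=np.eye(3)-np.outer(w,w);A+=P;b+=P@o
    p=np.linalg.solve(A,b); e=max(np.linalg.norm((np.eye(3)-np.outer(w,w))@(p-o)) for o,w in rs)
    return np.round(p,1),round(e,1)
def proj(d,p):
    T=np.linalg.inv(campose(d)); c=T[:3,:3]@np.asarray(p)+T[:3,3]; f=200/np.tan(np.radians(d['vfov']/2))
    x,y,z=c[0],-c[1],-c[2]
    if 'extrinsics' in d: return np.array([d['cx']+f*x/z,d['cy']+f*y/z])
    r=np.hypot(x,y);t=np.arctan2(r,z); return np.array([d['cx']+f*t*x/r,d['cy']+f*t*y/r])
import pickle
def save(d,n): pickle.dump(d,open('pics/'+n,'wb'))
def load(n): return pickle.load(open('pics/'+n,'rb'))
E
python3 - <<'E'
from h import *
S=snap('scene');D=snap('side');W=snap('wrist')
for d,n in((S,'S'),(D,'D'),(W,'W')):save(d,n)
def crop(d,u,v,r,size=260):
    t=cv2.resize(np.ascontiguousarray(d['img'][max(0,v-r):v+r,u-r:u+r,::-1]),(size,size),interpolation=cv2.INTER_CUBIC);return t
a=np.hstack([crop(S,245,145,30),crop(S,462,235,30),crop(S,310,200,40)])
b=np.hstack([crop(D,424,332,30),crop(D,213,178,30),crop(D,346,175,40)])
cv2.imwrite('pics/crop1.png',np.vstack([a,b]))
E
```

```text
(no output)
```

View pics/crop1.png

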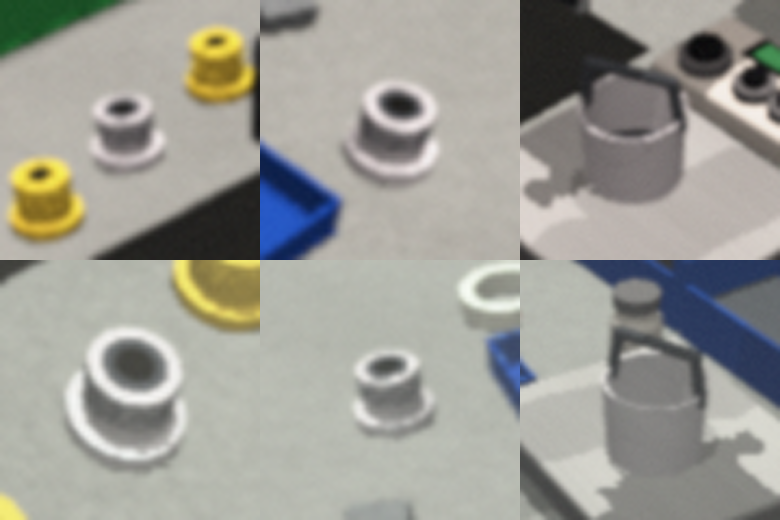

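Crop: both bare-metal cups confirmed as hollow grey-white cups, the yellow ones excluded. The handle ends are clear in both views. Measuring now.

```bash
python3 - <<'E'
from h import *
S,D,W=load('S'),load('D'),load('W')
print('cupA',tri((S,243.4,139.9),(D,425.2,326.2)),'cupB',tri((S,464.8,229.2),(D,212.5,172.7)))
print('h+y',tri((S,319.2,185.2),(D,336.8,157.2)),tri((S,319.2,185.2),(D,336.8,157.2),(W,292,163)))
print('h-y',tri((S,290.9,180),(D,360.8,163.3)),tri((S,290.9,180),(D,360.8,163.3),(W,327,255)))
print('rim', plane(W,311,201,123).round(1))
print('scale',[plane(W,u,v,55).round(0)[:2].tolist() for u,v in((237,53),(425,67),(403,269),(235,267))])
# blob sub-pixel: dark caps
def dark(d,u,v,r=11,th=55):
    g=cv2.GaussianBlur(cv2.cvtColor(d['img'],cv2.COLOR_RGB2GRAY),(3,3),0);m=np.zeros_like(g);cv2.circle(m,(u,v),r,1,-1)
    y,x=np.where((g<th)&(m>0));return x.mean(),y.mean(),len(x)
for n,w,s in(('zero',(173,133),(281,208)),('rec',(177,169),(289,216)),('cnt',(180,203),(298,226)),('clr',(186,245),(311,240))):
    a=dark(W,*w);b=dark(D,*s,r=7);print(n,np.round(a,1),np.round(b,1),tri((W,*a[:2]),(D,*b[:2])))
def hull(d,mask,z,near):
    n,l,st,c=cv2.connectedComponentsWithStats(mask.astype(np.uint8)); i=l[near[1],near[0]]
    cs,_=cv2.findContours((l==i).astype(np.uint8),0,1)
    P=np.array([plane(d,float(u),float(v),z)[:2] for u,v in cv2.convexHull(cs[0])[:,0]],np.float32)
    return cv2.minAreaRect(P)
g=D['img'].astype(int)
print('mat',hull(D,g.max(2)<60,4,(378,280)))
for d,p in((S,(403,262)),(D,(272,172))):
    g=d['img'].astype(int); print('tray',hull(d,(g[...,2]>g[...,0]+50),28,p))
E
```

```text
cupA (array([ 527.3, -415.7,   37.8]), np.float64(0.1)) cupB (array([393.9, 310.8,  37.9]), np.float64(0.7))
h+y (array([627.8,  26.9, 152.6]), np.float64(2.9)) (array([630.6,  32.1, 152. ]), np.float64(4.7))
h-y (array([660.6, -34.4, 154.2]), np.float64(0.1)) (array([658.9, -36.1, 154.5]), np.float64(1.7))
rim [644.4  -2.2 123. ]
scale [[567.0, 135.0], [762.0, 123.0], [754.0, -112.0], [549.0, -109.0]]
zero [170.3 133.9 246. ] [nan nan  0.] (array([nan, nan, nan]), np.float64(nan))
rec [173.6 169.9 198. ] [nan nan  0.] (array([nan, nan, nan]), np.float64(nan))
cnt [176.9 203.9 224. ] [nan nan  0.] (array([nan, nan, nan]), np.float64(nan))
clr [185.1 246.1 321. ] [311.  237.9  82. ] (array([479.2, -89.5,  41.7]), np.float64(1.0))
mat ((-13.709125518798828, 443.0204772949219), (4.957484722137451, 0.0), -96.66805267333984)
tray ((567.3594970703125, 255.87301635742188), (141.5142059326172, 204.60943603515625), 84.26127624511719)
tray ((553.2575073242188, 246.54307556152344), (134.20147705078125, 192.0997772216797), 84.08441925048828)<stdin>:11: RuntimeWarning: Mean of empty slice.
  ret = ret.dtype.type(ret / rcount)
```

```bash
cat >> h.py <<'E'
def go(x,y,z,yaw=None):
    """numbers for move_arm to target TCP; yaw = world angle (deg) of the closing line, tool down"""
    s=read_state(); Rm=R.from_euler('xyz',s['tool_rot']); dl=Rm.inv().apply(np.array([x,y,z])-s['eef_pos'])/300
    out=[*dl]
    if yaw is not None:
        a=np.radians(yaw); ty=np.array([np.cos(a),np.sin(a),0]); tz=np.array([0,0,-1.]); G=np.stack([np.cross(ty,tz),ty,tz],1)
        out+=[*((Rm.inv()*R.from_matrix(G)).as_rotvec()/(np.pi/2))]
    print('go',np.round(out,3))
E
python3 - <<'E'
from h import *
D=load('D');S=load('S')
c=np.array([plane(D,u,v,4)[:2] for u,v in((329,276),(382,246),(428,285),(375,317))]);print('mat',c.round(0).tolist(),c.mean(0))
c=np.array([plane(S,u,v,4)[:2] for u,v in((236,176),(277,155),(310,175),(270,198))]);print('mat',c.round(0).tolist(),c.mean(0))
go(644,-3,200,28)
E
```

```text
mat [[466.0, -182.0], [626.0, -173.0], [630.0, -325.0], [481.0, -327.0]] [ 550.57151885 -251.97768346]
mat [[635.0, -319.0], [477.0, -315.0], [477.0, -164.0], [631.0, -167.0]] [ 555.22663822 -241.07076643]
go [-0.01  -0.019  0.15  -0.    -0.    -0.311]
```

Request:
move_arm(
  rows="-0.01 -0.018 0.148 0 0 -0.311 -1;-0.01 -0.018 0.148 0 0 -0.311 -1;-0.01 -0.018 0.148 0 0 -0.311 -1;-0.01 -0.018 0.148 0 0 -0.311 -1;-0.01 -0.018 0.148 0 0 -0.311 -1;-0.01 -0.018 0.148 0 0 -0.311 -1;-0.01 -0.018 0.148 0 0 -0.311 -1",
)

```text
clock: 0.88
eef_pos: [644.7, -3.1, 201.0]
tool_rot: [3.141, 0.0, 2.056]
force: [0.1, -0.5, 0.1]
width: 85.4
gripper_force: 0.0
```

```bash
python3 - <<'E'
from h import *
d=snap('wrist','w1.png');save(d,'W1')
print(proj(d,(627.8,26.9,153)),proj(d,(660.6,-34.4,153)),proj(d,(644,-3,155)))
E
```

```text
[315.62444334 180.88384221] [316.51735275 281.10848227] [316.3403192  234.87674715]
```

View pics/w1.png

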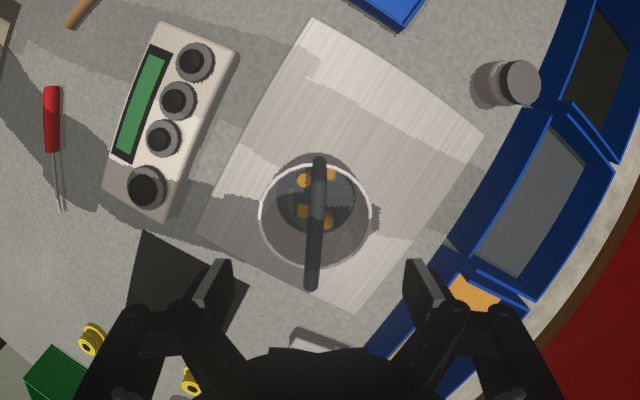

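The bar runs from about (319,160) to (311,288), nearly square to the jaws. The keys are at (193,62), (177,100), (162,138) and (146,187).

```bash
python3 - <<'E'
from h import *
W,d,D=load('W'),load('W1'),load('D')
a=plane(d,319,160,155);b=plane(d,311,288,155);print(a,b,(a+b)/2,np.degrees(np.arctan2(*(a-b)[1::-1])))
a=plane(W,292,160,155);b=plane(W,327,257,155);print(a,b,(a+b)/2,np.degrees(np.arctan2(*(a-b)[1::-1])))
r0=plane(d,315,210,123);print('rim',r0)
def dark(d,u,v,r,th=55):
    g=cv2.GaussianBlur(cv2.cvtColor(d['img'],cv2.COLOR_RGB2GRAY),(3,3),0);m=np.zeros_like(g);cv2.circle(m,(u,v),r,1,-1)
    y,x=np.where((g<th)&(m>0));return x.mean(),y.mean()
for n,p,q in(('zero',(171,134),(191,62)),('rec',(174,170),(175,101)),('cnt',(177,204),(161,139)),('clr',(185,246),(145,188))):
    A=dark(W,*p,12);B=dark(d,*q,13);print(n,np.round(B,1),tri((W,*A),(d,*B)))
go(645,-3,150,27)
E
```

```text
[623.51242322  39.26141409 155.        ] [659.32502538 -39.9888605  155.        ] [ 6.41418724e+02 -3.63723206e-01  1.55000000e+02] 114.317852254492
[631.68550342  39.47669887 155.        ] [657.610472   -38.87289464 155.        ] [6.44647988e+02 3.01902116e-01 1.55000000e+02] 108.30877854774184
rim [640.77429899   0.73355303 123.        ]
zero [191.1  61. ] (array([479.8,  52.4,  45. ]), np.float64(0.0))
rec [173.6 100.6] (array([480.6,  10.7,  47.7]), np.float64(0.1))
cnt [158.6 139.3] (array([479.8, -31.4,  46.9]), np.float64(0.0))
clr [144.3 188.4] (array([480. , -89.9,  44.2]), np.float64(0.1))
go [-0.     0.001  0.17   0.     0.     0.009]
```

```bash
python3 - <<'E'
from h import *
go(643,0,150,24)
E
```

```text
go [ 0.012 -0.     0.17   0.     0.     0.043]
```

Request:
move_arm(
  rows="0.012 0 0.05 0 0 0.043 -1;0.012 0 0.1 0 0 0.043 -1;0.012 0 0.17 0 0 0.043 -1;0.012 0 0.17 0 0 0.043 -1;0.012 0 0.17 0 0 0.043 0.3;0.012 0 0.17 0 0 0.043 0.7;0.012 0 0.17 0 0 0.043 1;0.012 0 0.17 0 0 0.043 1;0.012 0 0.17 0 0 0.043 1;0.012 0 0.17 0 0 0.043 1;0.012 0 0.17 0 0 0.043 1;0.012 0 0.17 0 0 0.043 1",
)

```text
clock: 1.93
eef_pos: [642.8, -0.2, 150.5]
tool_rot: [-3.141, 0.0, 1.991]
force: [-1.9, -0.2, 4.6]
width: 7.9
gripper_force: 58.5
```

Request:
move_arm(
  rows="0 0 -0.05 0 0 0 1;0 0 -0.12 0 0 0 1;0 0 -0.2 0 0 0 1;0 0 -0.2 0 0 0 1;0 0 -0.2 0 0 0 1",
)

```text
clock: 2.35
eef_pos: [643.5, 0.4, 210.3]
tool_rot: [3.14, 0.001, 1.992]
force: [-0.7, -0.3, -4.7]
width: 7.7
gripper_force: 58.9
```

```bash
python3 - <<'E'
from h import *
s=read_state();print(s['force'],s['width'],s['eef_pos'],s['gripper_force'])
go(553,-246,150)
E
```

```text
[-0.65325073 -0.25499638 -4.72120644] 7.656198856667942 [6.43495226e+02 3.68875532e-01 2.10305291e+02] 58.899736404418945
go [-0.626 -0.611  0.2  ]
```

Request:
move_arm(
  rows="-0.1 -0.1 0 0 0 0 1;-0.18 -0.18 0 0 0 0 1;-0.26 -0.26 0 0 0 0 1;-0.34 -0.33 0 0 0 0 1;-0.42 -0.41 0 0 0 0 1;-0.5 -0.49 0 0 0 0 1;-0.57 -0.56 0 0 0 0 1;-0.626 -0.611 0.05 0 0 0 1;-0.626 -0.611 0.15 0 0 0 1;-0.626 -0.611 0.2 0 0 0 1;-0.626 -0.611 0.2 0 0 0 1",
)

```text
clock: 3.27
eef_pos: [548.0, -245.0, 144.3]
tool_rot: [-3.134, -0.008, 1.991]
force: [-1.0, 1.0, -4.4]
width: 7.8
gripper_force: 58.9
```

```bash
python3 - <<'E'
from h import *
s=read_state();print(s['force'],s['eef_pos'])
go(553,-246,100)
E
```

```text
[-0.95406399  0.95958958 -4.35983457] [ 547.97869566 -244.98172962  144.3127848 ]
go [-0.011  0.015  0.148]
```

Request:
move_arm(
  rows="0 0 0.05 0 0 0 1;0 0 0.1 0 0 0 1;0 0 0.13 0 0 0 1;0 0 0.14 0 0 0 1;0 0 0.14 0 0 0 1;0 0 0.14 0 0 0 1",
)

```text
clock: 3.77
eef_pos: [552.7, -246.0, 108.3]
tool_rot: [3.141, 0.0, 1.992]
force: [-0.5, -0.2, -2.7]
width: 8.0
gripper_force: 58.8
```

Request:
move_arm(
  rows="0 0 0.012 0 0 0 1;0 0 0.02 0 0 0 1;0 0 0.025 0 0 0 1;0 0 0.025 0 0 0 1;0 0 0.025 0 0 0 1",
)

```text
clock: 4.18
eef_pos: [552.3, -246.1, 100.5]
tool_rot: [3.142, -0.0, 1.992]
force: [-0.3, 0.9, -4.5]
width: 7.9
gripper_force: 58.9
```

Still hanging; another small step down, then release.

Request:
move_arm(
  rows="0 0 0.003 0 0 0 1;0 0 0.005 0 0 0 1;0 0 0.005 0 0 0 1",
)

```text
clock: 4.43
eef_pos: [552.3, -246.5, 99.6]
tool_rot: [-3.141, 0.001, 1.991]
force: [-1.9, -0.1, 3.0]
width: 8.0
gripper_force: 59.7
```

Request:
move_arm(
  rows="0 0 0 0 0 0 -1;0 0 0 0 0 0 -1;0 0 0 0 0 0 -1;0 0 0 0 0 0 -1;0 0 0 0 0 0 -1;0 0 0 0 0 0 -1;0 0 -0.1 0 0 0 -1;0 0 -0.2 0 0 0 -1;0 0 -0.3 0 0 0 -1;0 0 -0.33 0 0 0 1;0 0 -0.33 0 0 0 1;0 0 -0.33 0 0 0 1",
)

```text
clock: 5.43
eef_pos: [552.2, -246.1, 197.8]
tool_rot: [3.141, 0.0, 1.992]
force: [0.4, 0.1, 0.3]
width: 51.1
gripper_force: 0.0
```

```bash
python3 - <<'E'
from h import *
print(read_state()['width'])
go(480,52,120,0)
E
```

```text
51.12617261021447
go [1.005 0.186 0.259 0.    0.    0.268]
```

Request:
move_arm(
  rows="0.13 0.02 0 0 0 0.07 1;0.26 0.05 0 0 0 0.14 1;0.39 0.07 0 0 0 0.2 1;0.52 0.1 0 0 0 0.268 1;0.65 0.12 0 0 0 0.268 1;0.78 0.15 0 0 0 0.268 1;0.9 0.17 0 0 0 0.268 1;1 0.186 0 0 0 0.268 1;1 0.186 0.1 0 0 0.268 1;1 0.186 0.2 0 0 0.268 1;1 0.186 0.2 0 0 0.268 1;1 0.186 0.2 0 0 0.268 1",
)

```text
clock: 6.43
eef_pos: [478.4, 50.1, 135.9]
tool_rot: [-3.135, 0.001, 1.571]
force: [0.0, 0.0, 0.5]
width: 0.1
gripper_force: 0.0
```

```bash
python3 - <<'E'
from h import *
d=snap('wrist','w2.png');save(d,'W2');W=load('W')
def dark(d,u,v,r,th=55):
    g=cv2.GaussianBlur(cv2.cvtColor(d['img'],cv2.COLOR_RGB2GRAY),(3,3),0);m=np.zeros_like(g);cv2.circle(m,(int(u),int(v)),r,1,-1)
    y,x=np.where((g<th)&(m>0));return x.mean(),y.mean()
for p,(u,v) in(((480,52.4,46),(171,134)),((480,10.6,46),(174,170)),((480,-31.4,46),(177,204))):
    q=proj(d,p);print(q)
    B=dark(d,*q,16);print(B,tri((W,*dark(W,u,v,12)),(d,*B)))
go(480,52,70,0); s=read_state();print(s['eef_pos'],s['width'])
S=snap('scene','s2.png');save(S,'S2');D=snap('side','d2.png');save(D,'D2')
E
```

```text
[319.90013046 208.51344794]
(np.float64(319.61192052980135), np.float64(208.3046357615894)) (array([479.8,  52.3,  45.2]), np.float64(0.1))
[319.77305804 257.46358935]
(np.float64(320.0854700854701), np.float64(255.87179487179486)) (array([479.9,  10.7,  45. ]), np.float64(0.8))
[319.63993455 299.38550978]
(np.float64(319.0174029451138), np.float64(299.7965194109772)) (array([479.5, -31.6,  46.3]), np.float64(0.0))
go [ 0.007  0.001  0.224 -0.002  0.    -0.   ]
[479.90542115  49.97312573 137.26752948] 0.010857035629048658
```

View pics/w2.png

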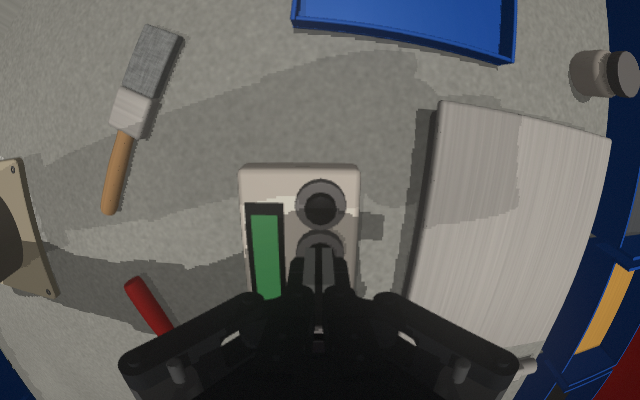

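View pics/s2.png

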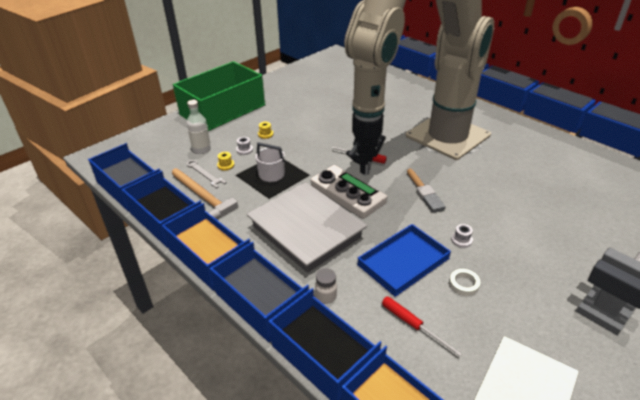

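Request:
move_arm(
  rows="0.008 0 0.08 0 0 0 1;0.008 0 0.16 0 0 0 1;0.008 0 0.22 0 0 0 1;0.008 0 0.25 0 0 0 1;0.008 0 0.25 0 0 0 1;0.008 0 0.25 0 0 0 1;0.008 0 0.25 0 0 0 1",
)

```text
clock: 7.17
eef_pos: [481.0, 52.6, 64.1]
tool_rot: [3.141, -0.0, 1.57]
force: [-2.1, -0.5, 2.3]
width: -0.1
gripper_force: 1.0
```

Request:
move_arm(
  rows="0 0 0.01 0 0 0 1;0 0 0.015 0 0 0 1;0 0 0.015 0 0 0 1;0 0 0.015 0 0 0 1",
)

```text
clock: 7.5
eef_pos: [481.4, 52.8, 59.9]
tool_rot: [3.14, -0.0, 1.57]
force: [-3.0, -1.6, 13.3]
width: -0.3
gripper_force: 6.8
```

Request:
move_arm(
  rows="0 0 -0.005 0 0 0 1;0 0 -0.008 0 0 0 1;0 0 -0.008 0 0 0 1;0 0 -0.008 0 0 0 1",
)

```text
clock: 7.83
eef_pos: [481.3, 52.7, 61.1]
tool_rot: [3.14, 0.0, 1.571]
force: [-0.0, -0.7, 3.2]
width: 0.2
gripper_force: 1.7
```

Request:
move_arm(
  rows="0 0 -0.005 0 0 0 1;0 0 -0.01 0 0 0 1;0 0 -0.01 0 0 0 1;0 0 -0.01 0 0 0 1",
)

```text
clock: 8.17
eef_pos: [481.2, 53.0, 63.9]
tool_rot: [3.141, -0.0, 1.571]
force: [1.2, -1.2, 2.2]
width: 0.7
gripper_force: 1.0
```

Request:
move_arm(
  rows="0 0 -0.03 0 0 0 1;0 0 -0.05 0 0 0 1;0 0 -0.05 0 0 0 1;0 0 -0.05 0 0 0 1",
)

```text
clock: 8.5
eef_pos: [480.8, 53.2, 79.3]
tool_rot: [3.141, -0.0, 1.571]
force: [0.4, -0.2, -0.4]
width: 0.3
gripper_force: 0.0
```

Request:
move_arm(
  rows="0 0 -0.13 0 0 0 1;0.05 0 -0.26 0 0 0 0;0.16 -0.05 -0.35 0 0 0 -1;0.28 -0.1 -0.4 0 0 0 -1;0.4 -0.15 -0.4 0 0 0 -1;0.52 -0.2 -0.4 0 0 0 -1;0.63 -0.25 -0.4 0 0 0 -1;0.74 -0.29 -0.4 0 0 0 -1;0.79 -0.29 -0.4 0 0 0 -1;0.79 -0.29 -0.4 0 0 0 -1;0.79 -0.29 -0.4 0 0 0 -1",
)

```text
clock: 9.42
eef_pos: [393.4, 290.1, 198.5]
tool_rot: [-3.141, 0.001, 1.573]
force: [0.2, 0.0, -0.2]
width: 85.2
gripper_force: 0.0
```

```bash
python3 - <<'E'
from h import *
print(plane(load('D'),240,155,10),plane(load('S'),464,281,10))
d=snap('wrist','w3.png');save(d,'W3');print(proj(d,(394,311,40)),d['state']['eef_pos'],d['state']['tool_rot'])
E
```

```text
[517.77106118 400.61879928  10.        ] [516.49334737 394.28022062  10.        ]
[317.93951181 165.49855806] [393.43784973 290.05449439 198.51380229] [-3.14119857e+00  7.77271932e-04  1.57262161e+00]
```

View pics/w3.png

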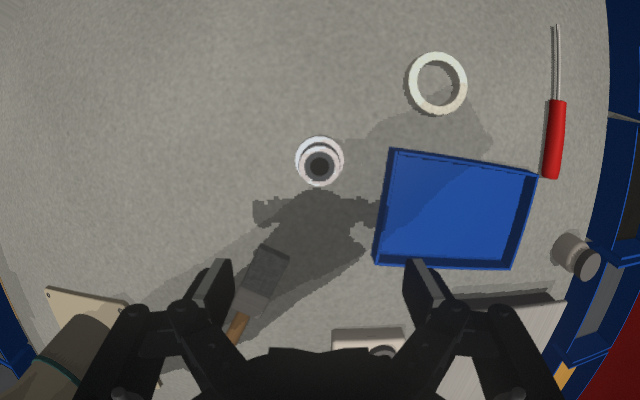

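Request:
move_arm(
  rows="0.07 0.003 0.12 0 0 0 -0.6;0.07 0.003 0.24 0 0 0 -0.6;0.07 0.003 0.36 0 0 0 -0.6;0.07 0.003 0.46 0 0 0 -0.6;0.07 0.003 0.54 0 0 0 -0.6;0.07 0.003 0.562 0 0 0 -0.6;0.07 0.003 0.562 0 0 0 -0.6;0.07 0.003 0.562 0 0 0 -0.6;0.07 0.003 0.562 0 0 0 1;0.07 0.003 0.562 0 0 0 1;0.07 0.003 0.562 0 0 0 1;0.07 0.003 0.562 0 0 0 1",
)

```text
clock: 10.47
eef_pos: [395.6, 311.4, 32.1]
tool_rot: [3.139, -0.002, 1.571]
force: [-0.6, -0.9, 8.3]
width: 38.3
gripper_force: 59.4
```

Request:
move_arm(
  rows="0 0 0 0 0 0 1;0 0 0 0 0 0 1;0 0 -0.1 0 0 0 1;0 0 -0.22 0 0 0 1;0 0 -0.34 0 0 0 1;0 0 -0.44 0 0 0 1;0 0 -0.44 0 0 0 1;0 0 -0.44 0 0 0 1",
)

```text
clock: 11.13
eef_pos: [395.6, 311.9, 164.7]
tool_rot: [3.137, -0.004, 1.571]
force: [-0.4, 0.1, -1.6]
width: 38.0
gripper_force: 60.5
```

```bash
python3 - <<'E'
from h import *
d=load('W3');w=load('W2')
c=np.array([plane(d,u,v,28)[:2] for u,v in((392,148),(538,174),(511,270),(373,265))],np.float32);print('tray',c,cv2.minAreaRect(c))
w1=load('W1')
print('scale w2',[plane(w,u,v,55).round(0)[:2].tolist() for u,v in((438,100),(611,138))])
print('scale w1',[plane(w1,u,v,55).round(0)[:2].tolist() for u,v in((311,17),(485,135),(354,314),(195,228))])
S=load('S2');print('scale s2',[plane(S,u,v,55).round(0)[:2].tolist() for u,v in((249,213),(309,181),(363,228),(307,261))])
go(640,60,160)
E
```

```text
tray [[467.38034 327.14688]
 [657.0589  306.3155 ]
 [647.83075 176.77536]
 [456.10876 195.95284]] ((557.6055297851562, 251.96112060546875), (131.66445922851562, 194.52098083496094), 84.28784942626953)
scale w2 [[562.0, 136.0], [761.0, 126.0]]
scale w1 [[566.0, 134.0], [763.0, 124.0], [749.0, -112.0], [552.0, -97.0]]
scale s2 [[746.0, -108.0], [545.0, -96.0], [583.0, 138.0], [757.0, 121.0]]
go [-0.84   0.814  0.016]
```

Request:
move_arm(
  rows="-0.08 0.08 0 0 0 0 1;-0.17 0.17 0 0 0 0 1;-0.26 0.27 0 0 0 0 1;-0.35 0.36 0 0 0 0 1;-0.44 0.45 0 0 0 0 1;-0.53 0.55 0 0 0 0 1;-0.62 0.64 0 0 0 0 1;-0.71 0.73 0 0 0 0 1;-0.8 0.82 0 0 0 0 1;-0.84 0.865 0 0 0 0 1;-0.84 0.865 0 0 0 0 1;-0.84 0.865 0 0 0 0 1",
)

```text
clock: 12.13
eef_pos: [653.4, 57.4, 160.2]
tool_rot: [-3.139, 0.0, 1.568]
force: [-0.7, 0.6, -0.8]
width: 38.0
gripper_force: 60.6
```

```bash
python3 - <<'E'
from h import *
s=read_state();print(s['eef_pos'],s['force'],s['width']);go(655,60,92,0)
E
```

```text
[653.39008245  57.36970205 160.24090956] [-0.69953508  0.58282865 -0.83657077] 37.99824143174793
go [ 0.009  0.006  0.227 -0.002  0.    -0.002]
```

Request:
move_arm(
  rows="0 0 0.1 0 0 0 1;0 0 0.18 0 0 0 1;0 0 0.22 0 0 0 1;0 0 0.227 0 0 0 1;0 0 0.227 0 0 0 1;0 0 0.227 0 0 0 1",
)

```text
clock: 12.63
eef_pos: [654.5, 59.6, 95.0]
tool_rot: [3.14, -0.0, 1.572]
force: [0.6, -0.8, -0.7]
width: 38.2
gripper_force: 60.6
```

Request:
move_arm(
  rows="0 0 0.005 0 0 0 1;0 0 0.01 0 0 0 1;0 0 0.01 0 0 0 1;0 0 0.01 0 0 0 1",
)

```text
clock: 12.97
eef_pos: [654.3, 58.9, 91.7]
tool_rot: [3.141, -0.0, 1.571]
force: [0.3, -0.7, -0.4]
width: 37.8
gripper_force: 60.6
```

Request:
move_arm(
  rows="0 0 0.006 0 0 0 1;0 0 0.011 0 0 0 1;0 0 0.011 0 0 0 1;0 0 0.011 0 0 0 1",
)

```text
clock: 13.3
eef_pos: [654.0, 58.9, 87.6]
tool_rot: [-3.141, 0.0, 1.571]
force: [-0.5, -0.1, -1.2]
width: 38.2
gripper_force: 60.6
```

Request:
move_arm(
  rows="0 0 0.003 0 0 0 1;0 0 0.006 0 0 0 1;0 0 0.006 0 0 0 1;0 0 0.006 0 0 0 1",
)

```text
clock: 13.63
eef_pos: [654.2, 58.9, 87.2]
tool_rot: [3.141, -0.0, 1.571]
force: [-2.4, -1.2, 7.4]
width: 38.2
gripper_force: 61.7
```

Request:
move_arm(
  rows="0 0 -0.006 0 0 0 -0.6;0 0 -0.006 0 0 0 -0.6;0 0 -0.006 0 0 0 -0.6;0 0 -0.006 0 0 0 -0.6;0 0 -0.1 0 0 0 -1;0 0 -0.22 0 0 0 -1;0 0 -0.33 0 0 0 -1;-0.1 -0.03 -0.4 0 0 0 -1;-0.23 -0.06 -0.4 0 0 0 -1;-0.36 -0.1 -0.4 0 0 0 -1;-0.49 -0.15 -0.4 0 0 0 -1;-0.62 -0.2 -0.4 0 0 0 -1",
)

```text
clock: 14.63
eef_pos: [593.5, -128.5, 206.1]
tool_rot: [3.141, 0.0, 1.571]
force: [0.1, -0.8, -0.3]
width: 85.3
gripper_force: 0.0
```

```bash
python3 - <<'E'
from h import *
s=read_state();print(s['eef_pos']);go(527,-430,200,0)
E
```

```text
[ 593.4822179  -128.47299267  206.12721645]
go [-1.005 -0.222  0.021  0.     0.     0.   ]
```

Request:
move_arm(
  rows="-0.13 -0.03 0 0 0 0 -1;-0.26 -0.06 0 0 0 0 -1;-0.39 -0.09 0 0 0 0 -1;-0.52 -0.12 0 0 0 0 -1;-0.65 -0.15 0 0 0 0 -1;-0.78 -0.18 0 0 0 0 -1;-0.9 -0.2 0 0 0 0 -1;-0.98 -0.22 0 0 0 0 -1;-0.98 -0.22 0 0 0 0 -1;-0.98 -0.22 0 0 0 0 -1",
)

```text
clock: 15.47
eef_pos: [526.7, -422.9, 205.4]
tool_rot: [-3.141, 0.0, 1.567]
force: [0.0, 1.1, -0.4]
width: 85.5
gripper_force: 0.0
```

```bash
python3 - <<'E'
from h import *
d=snap('wrist','w4.png');save(d,'W4');print(proj(d,(527.3,-415.7,40)),proj(d,(552,-246,104)),d['state']['eef_pos'])
S=snap('scene');save(S,'S4')
# metal cup ring: bright neutral hole centre
E
```

```text
[317.96209456 177.82673872] [350.30553572 -19.69935613] [ 526.72366558 -422.94347456  205.44244465]
```

View pics/w4.png

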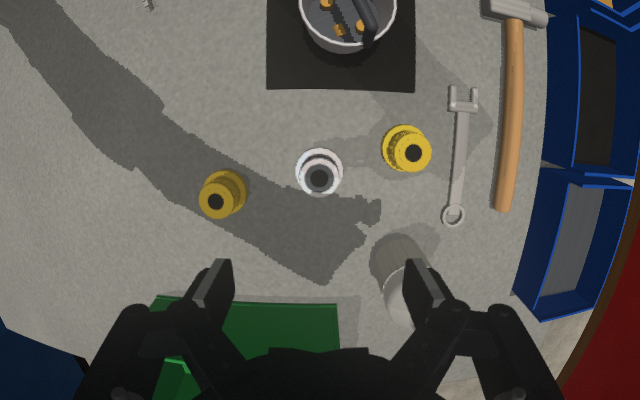

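Request:
move_arm(
  rows="0.023 0.005 0.1 0 0 0 -0.6;0.023 0.005 0.2 0 0 0 -0.6;0.023 0.005 0.32 0 0 0 -0.6;0.023 0.005 0.44 0 0 0 -0.6;0.023 0.005 0.53 0 0 0 -0.6;0.023 0.005 0.568 0 0 0 -0.6;0.023 0.005 0.568 0 0 0 -0.6;0.023 0.005 0.568 0 0 0 -0.6;0.023 0.005 0.568 0 0 0 1;0.023 0.005 0.568 0 0 0 1;0.023 0.005 0.568 0 0 0 1;0.023 0.005 0.568 0 0 0 1",
)

```text
clock: 16.57
eef_pos: [531.0, -414.8, 38.3]
tool_rot: [3.138, 0.002, 1.571]
force: [-0.8, 1.7, 5.9]
width: 37.8
gripper_force: 59.8
```

Request:
move_arm(
  rows="0 0 0 0 0 0 1;0 0 0 0 0 0 1;0 0 -0.1 0 0 0 1;0 0 -0.22 0 0 0 1;0 0 -0.34 0 0 0 1;0 0 -0.46 0 0 0 1;0 0 -0.58 0 0 0 1;0 0 -0.58 0 0 0 1;0 0 -0.58 0 0 0 1",
)

```text
clock: 17.32
eef_pos: [531.1, -415.2, 213.8]
tool_rot: [3.136, 0.004, 1.571]
force: [-0.2, -0.5, -1.8]
width: 37.4
gripper_force: 60.5
```

```bash
python3 - <<'E'
from h import *
go(655,-40,205,0)
E
```

```text
go [ 1.251  0.412  0.026  0.004  0.003 -0.   ]
```

Request:
move_arm(
  rows="0.1 0.03 0 0 0 0 1;0.2 0.06 0 0 0 0 1;0.31 0.1 0 0 0 0 1;0.42 0.14 0 0 0 0 1;0.53 0.18 0 0 0 0 1;0.64 0.22 0 0 0 0 1;0.75 0.26 0 0 0 0 1;0.86 0.3 0 0 0 0 1;0.95 0.35 0 0 0 0 1;1 0.4 0 0 0 0 1;1 0.4 0 0 0 0 1;1 0.4 0 0 0 0 1",
)

```text
clock: 18.32
eef_pos: [649.4, -111.9, 208.2]
tool_rot: [-3.139, -0.001, 1.574]
force: [-0.1, -0.3, -1.5]
width: 37.5
gripper_force: 60.6
```

```bash
python3 - <<'E'
from h import *
s=read_state();print(s['force'],s['eef_pos'],s['width']);go(655,-40,102,0)
S=snap('scene','s5.png');save(S,'S5');D=snap('side');save(D,'D5')
a=cv2.resize(S['img'][100:260,180:400,::-1],(770,560));cv2.imwrite('pics/c5.png',a)
E
```

```text
[-0.07612122 -0.2873372  -1.46091198] [ 649.43016297 -111.88715948  208.23270602] 37.455632885495035
go [ 0.239  0.02   0.354 -0.001 -0.001  0.002]
```

View pics/c5.png

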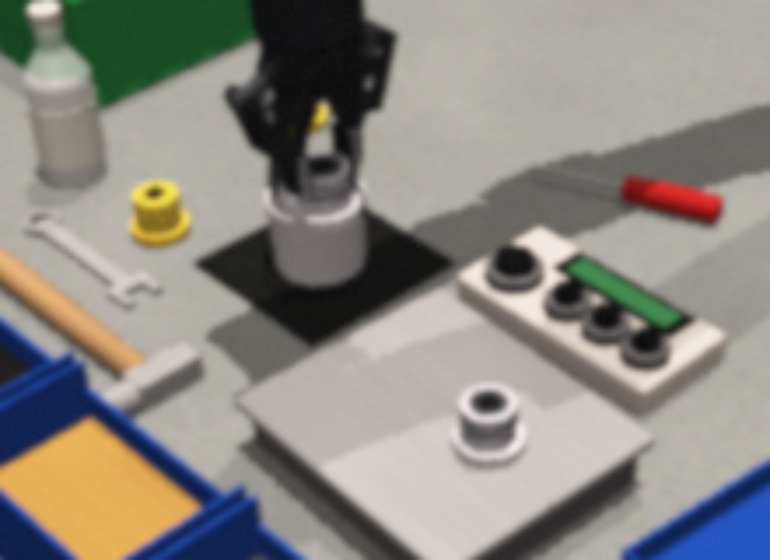

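Cup 1 stands upright on the scale at crop (488,425) and cup 2 is held upright.

Request:
move_arm(
  rows="0.1 0.01 0 0 0 0 1;0.2 0.02 0 0 0 0 1;0.239 0.02 0.05 0 0 0 1;0.239 0.02 0.15 0 0 0 1;0.239 0.02 0.25 0 0 0 1;0.239 0.02 0.32 0 0 0 1;0.239 0.02 0.35 0 0 0 1;0.239 0.02 0.35 0 0 0 1;0.239 0.02 0.35 0 0 0 1",
)

```text
clock: 19.17
eef_pos: [655.7, -43.5, 104.9]
tool_rot: [3.142, 0.0, 1.569]
force: [0.4, -0.3, -0.5]
width: 37.7
gripper_force: 60.6
```

Request:
move_arm(
  rows="0 0 0.007 0 0 0 1;0 0 0.014 0 0 0 1;0 0 0.02 0 0 0 1;0 0 0.02 0 0 0 1;0 0 0.02 0 0 0 1",
)

```text
clock: 19.58
eef_pos: [655.9, -42.2, 99.0]
tool_rot: [3.141, -0.0, 1.571]
force: [0.6, 0.3, -0.8]
width: 38.3
gripper_force: 60.6
```

Request:
move_arm(
  rows="0 0 0.007 0 0 0 1;0 0 0.014 0 0 0 1;0 0 0.014 0 0 0 1;0 0 0.014 0 0 0 1",
)

```text
clock: 19.92
eef_pos: [655.5, -42.2, 94.1]
tool_rot: [-3.141, -0.0, 1.571]
force: [0.2, -0.9, -1.6]
width: 37.9
gripper_force: 60.6
```

Request:
move_arm(
  rows="0 0 0.003 0 0 0 1;0 0 0.005 0 0 0 1;0 0 0.005 0 0 0 1;0 0 0.005 0 0 0 1",
)

```text
clock: 20.25
eef_pos: [655.8, -42.3, 93.4]
tool_rot: [3.141, -0.0, 1.571]
force: [-1.8, 1.2, 3.6]
width: 37.8
gripper_force: 61.2
```

Request:
move_arm(
  rows="0 0 0 0 0 0 -0.6;0 0 0 0 0 0 -0.6;0 0 0 0 0 0 -0.6;0 0 0 0 0 0 -0.6;0 0 -0.1 0 0 0 -0.8;0 0 -0.2 0 0 0 -0.8;0 0 -0.3 0 0 0 -0.6;0.035 -0.1 -0.32 0 0 0 1;0.035 -0.22 -0.32 0 0 0 1;0.035 -0.34 -0.32 0 0 0 1;0.035 -0.46 -0.32 0 0 0 1;0.035 -0.585 -0.32 0 0 0 1",
)

```text
clock: 21.25
eef_pos: [478.8, -31.7, 189.1]
tool_rot: [3.141, 0.0, 1.571]
force: [0.1, 0.2, 0.3]
width: 7.5
gripper_force: 0.0
```

Request:
move_arm(
  rows="0 0 0 0 0 0 1;0 0 0 0 0 0 1;0 0 0 0 0 0 1",
)

```text
clock: 21.5
eef_pos: [481.5, -31.8, 189.4]
tool_rot: [3.139, -0.0, 1.571]
force: [0.9, 0.6, -0.1]
width: -0.4
gripper_force: 0.0
```

```bash
python3 - <<'E'
from h import *
s=read_state();print(s['eef_pos'],s['width']);go(480,-31.5,70,0)
S=snap('scene');save(S,'S6');D=snap('side');save(D,'D6')
a=cv2.resize(S['img'][100:270,180:400,::-1],(440,340));b=cv2.resize(D['img'][100:270,230:430,::-1],(360,306));
c=np.zeros((340,800,3),np.uint8);c[:,:440]=a;c[:306,440:]=b;cv2.imwrite('pics/c6.png',c)
E
```

```text
[481.51850241 -31.76464484 189.43695737] -0.3759957956543179
go [ 0.001 -0.006  0.398  0.002 -0.     0.   ]
```

View pics/c6.png

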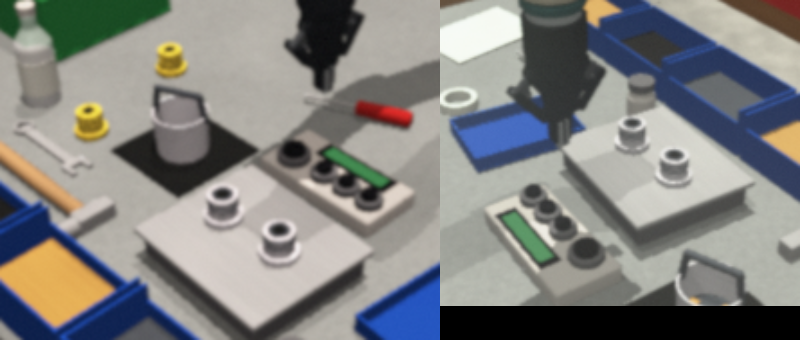

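Both cups stand upright on the scale, and the can is on the mat. Pressing count, then record.

Request:
move_arm(
  rows="0 -0.004 0.1 0 0 0 1;0 -0.004 0.2 0 0 0 1;0 -0.004 0.3 0 0 0 1;0 -0.004 0.37 0 0 0 1;0 -0.004 0.39 0 0 0 1;0 -0.004 0.39 0 0 0 1;0 -0.004 0.39 0 0 0 1",
)

```text
clock: 22.18
eef_pos: [480.0, -31.8, 72.1]
tool_rot: [3.141, -0.0, 1.571]
force: [-0.9, 0.3, -0.3]
width: -0.1
gripper_force: 0.0
```

Request:
move_arm(
  rows="0 0 0.01 0 0 0 1;0 0 0.02 0 0 0 1;0 0 0.03 0 0 0 1;0 0 0.037 0 0 0 1;0 0 0.037 0 0 0 1;0 0 0.037 0 0 0 1",
)

```text
clock: 22.68
eef_pos: [480.2, -31.8, 61.3]
tool_rot: [3.139, 0.0, 1.571]
force: [1.4, 0.5, 2.4]
width: -0.3
gripper_force: 1.6
```

Request:
move_arm(
  rows="0 0 0.004 0 0 0 1;0 0 0.007 0 0 0 1;0 0 0.007 0 0 0 1;0 0 0.007 0 0 0 1",
)

```text
clock: 23.02
eef_pos: [480.2, -31.8, 59.9]
tool_rot: [3.139, 0.0, 1.571]
force: [2.0, 1.4, 13.2]
width: 0.1
gripper_force: 6.9
```

Request:
move_arm(
  rows="0 0 -0.05 0 0 0 1;0 0 -0.1 0 0 0 1;0.07 0 -0.1 0 0 0 1;0.14 0 -0.1 0 0 0 1;0.14 0 -0.1 0 0 0 1;0.14 0 -0.1 0 0 0 1",
)

```text
clock: 23.52
eef_pos: [478.0, 11.4, 88.4]
tool_rot: [-3.14, -0.0, 1.574]
force: [-0.5, 0.3, -0.2]
width: -0.0
gripper_force: 0.0
```

Request:
move_arm(
  rows="0 0.004 0.03 0 0 0 1;0 0.004 0.05 0 0 0 1;0 0.004 0.07 0 0 0 1;0 0.004 0.085 0 0 0 1;0 0.004 0.1 0 0 0 1;0 0.004 0.1 0 0 0 1;0 0.004 0.1 0 0 0 1",
)

```text
clock: 24.1
eef_pos: [479.7, 9.2, 59.8]
tool_rot: [-3.141, 0.001, 1.569]
force: [-3.5, -1.4, 19.1]
width: -0.2
gripper_force: 9.8
```

Request:
move_arm(
  rows="0 0 -0.1 0 0 0 1;0 0 -0.2 0 0 0 1;0 0 -0.33 0 0 0 -0.6;0.03 0.1 -0.4 0 0 0 -0.6;0.06 0.2 -0.4 0 0 0 -0.6;0.09 0.32 -0.4 0 0 0 -0.6;0.12 0.44 -0.4 0 0 0 -0.6;0.14 0.55 -0.4 0 0 0 -0.6;0.14 0.58 -0.4 0 0 0 -0.6;0.14 0.58 -0.4 0 0 0 -0.6;0.14 0.58 -0.4 0 0 0 -0.6",
)

```text
clock: 25.02
eef_pos: [653.3, 51.7, 177.4]
tool_rot: [-3.139, 0.001, 1.57]
force: [-0.9, -0.5, -0.7]
width: 68.6
gripper_force: 0.0
```

```bash
python3 - <<'E'
from h import *
d=snap('wrist','w7.png');save(d,'W7');S=snap('scene');D=snap('side')
print(d['state']['eef_pos'])
def hole(d,p,r=10):
    q=proj(d,p);g=cv2.GaussianBlur(cv2.cvtColor(d['img'],cv2.COLOR_RGB2GRAY),(3,3),0)
    m=np.zeros_like(g);cv2.circle(m,tuple(int(round(t)) for t in q),r,1,-1);v=g[m>0];th=np.percentile(v,5)+25
    y,x=np.where((g<th)&(m>0));return np.round(q,1),np.round([x.mean(),y.mean()],1)
for p,n in(((654,59,95),'c1'),((655.6,-42,95),'c2')): 
    h=hole(d,p,14);print(n,h,plane(d,*h[1],93),[hole(k,p,6) for k in(S,D)])
go(654,59,91,0)
E
```

```text
[653.30374397  51.68514141 177.37302769]
c1 (array([318.3, 205.6]), array([318.8, 207.8])) [654.39799371  56.60712426  93.        ] [(array([319.9, 214.5]), array([318.7, 214.2])), (array([336.7, 167.4]), array([336.7, 168.2]))]
c2 (array([320.1, 315.6]), array([320.4, 316.8])) [655.86722858 -45.0060252   93.        ] [(array([291.6, 196.4]), array([291. , 196.5])), (array([360.1, 185.2]), array([359.6, 185.6]))]
go [ 0.024  0.005  0.291 -0.001  0.    -0.   ]
```

View pics/w7.png

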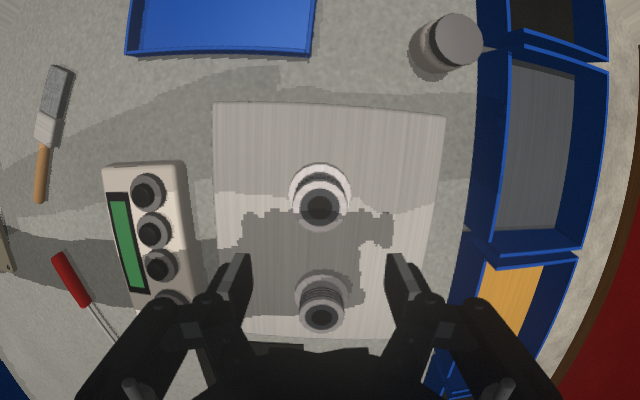

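Both cups are unmoved, at (319,207) and (321,316).

Request:
move_arm(
  rows="0.024 0.003 0.1 0 0 0 -0.6;0.024 0.003 0.19 0 0 0 -0.6;0.024 0.003 0.26 0 0 0 -0.6;0.024 0.003 0.288 0 0 0 -0.6;0.024 0.003 0.288 0 0 0 -0.6;0.024 0.003 0.288 0 0 0 -0.6;0.024 0.003 0.288 0 0 0 1;0.024 0.003 0.288 0 0 0 1;0.024 0.003 0.288 0 0 0 1;0.024 0.003 0.288 0 0 0 1;0.024 0.003 0.288 0 0 0 1;0.024 0.003 0.288 0 0 0 1",
)

```text
clock: 26.17
eef_pos: [656.2, 59.5, 94.5]
tool_rot: [3.139, -0.0, 1.571]
force: [-1.7, 0.5, 4.9]
width: 37.7
gripper_force: 59.7
```

Request:
move_arm(
  rows="0 0 0 0 0 0 1;0 0 -0.1 0 0 0 1;0 0 -0.2 0 0 0 1;0 0 -0.25 0 0 0 1;0 0 -0.25 0 0 0 1;0 0 -0.25 0 0 0 1",
)

```text
clock: 26.67
eef_pos: [655.8, 59.5, 168.8]
tool_rot: [3.139, -0.0, 1.571]
force: [-0.7, -0.5, -0.8]
width: 37.5
gripper_force: 60.4
```

```bash
python3 - <<'E'
from h import *
go(515,256,165,0);go(603,248,165,0)
E
```

```text
go [ 0.655 -0.469  0.012  0.002 -0.    -0.   ]
go [ 0.628 -0.176  0.012  0.002 -0.    -0.   ]
```

Request:
move_arm(
  rows="0.08 -0.02 0 0 0 -0.07 1;0.17 -0.04 0 0 0 -0.14 1;0.26 -0.07 0 0 0 -0.21 1;0.35 -0.09 0 0 0 -0.28 1;0.44 -0.12 0 0 0 -0.35 1;0.53 -0.15 0 0 0 -0.42 1;0.628 -0.176 0 0 0 -0.5 1;0.628 -0.176 0 0 0 -0.58 1;0.628 -0.176 0 0 0 -0.66 1;0.628 -0.176 0 0 0 -0.74 1;0.628 -0.176 0 0 0 -0.82 1;0.628 -0.176 0 0 0 -0.9 1",
)

```text
clock: 27.67
eef_pos: [601.2, 247.4, 165.6]
tool_rot: [-3.14, -0.003, 2.987]
force: [-1.1, -0.2, -1.3]
width: 37.7
gripper_force: 60.4
```

```bash
python3 - <<'E'
from h import *
go(603,248,60,84)
E
```

```text
go [-0.007  0.003  0.352 -0.001 -0.002 -0.032]
```

Request:
move_arm(
  rows="-0.003 0.002 0.1 0 0 -0.032 1;-0.003 0.002 0.2 0 0 -0.032 1;-0.003 0.002 0.3 0 0 -0.032 1;-0.003 0.002 0.36 0 0 -0.032 1;-0.003 0.002 0.375 0 0 -0.032 1;-0.003 0.002 0.375 0 0 -0.032 1;-0.003 0.002 0.375 0 0 -0.032 1",
)

```text
clock: 28.25
eef_pos: [603.3, 248.5, 54.9]
tool_rot: [3.141, -0.0, 3.031]
force: [0.0, -0.9, -1.0]
width: 37.5
gripper_force: 60.4
```

Request:
move_arm(
  rows="0 0 0.01 0 0 0 1;0 0 0.02 0 0 0 1;0 0 0.03 0 0 0 1;0 0 0.033 0 0 0 1;0 0 0.033 0 0 0 1;0 0 0.033 0 0 0 1",
)

```text
clock: 28.75
eef_pos: [603.3, 248.3, 45.1]
tool_rot: [3.142, 0.0, 3.031]
force: [0.4, 0.5, -1.1]
width: 37.3
gripper_force: 60.4
```

Request:
move_arm(
  rows="0 0 0.004 0 0 0 1;0 0 0.008 0 0 0 1;0 0 0.008 0 0 0 1;0 0 0.008 0 0 0 1",
)

```text
clock: 29.08
eef_pos: [603.6, 248.4, 43.5]
tool_rot: [3.141, 0.001, 3.031]
force: [-1.2, -0.4, 5.6]
width: 37.5
gripper_force: 61.1
```

Request:
move_arm(
  rows="0 0 0 0 0 0 -0.4;0 0 0 0 0 0 -0.4;0 0 0 0 0 0 -0.4;0 0 0 0 0 0 -0.4;0 0 -0.1 0 0 0 -0.5;0 0 -0.22 0 0 0 -0.6;0 0 -0.34 0 0 0.08 -0.6;0 0 -0.45 0 0 0.16 -0.6;0 0 -0.45 0 0 0.24 -0.6;0 0 -0.45 0 0 0.32 -0.6;0 0 -0.45 0 0 0.4 -0.6",
)

```text
clock: 30.0
eef_pos: [603.6, 248.4, 178.6]
tool_rot: [3.14, 0.001, 2.4]
force: [-1.1, -0.1, 0.3]
width: 68.2
gripper_force: 0.0
```

```bash
python3 - <<'E'
from h import *
go(655.6,-42,180,0)
E
```

```text
go [-0.782 -0.596 -0.005  0.001 -0.     0.528]
```

Request:
move_arm(
  rows="-0.1 -0.08 0 0 0 0.08 -0.6;-0.2 -0.15 0 0 0 0.16 -0.6;-0.3 -0.23 0 0 0 0.24 -0.6;-0.4 -0.31 0 0 0 0.32 -0.6;-0.5 -0.38 0 0 0 0.4 -0.6;-0.6 -0.46 0 0 0 0.48 -0.6;-0.7 -0.53 0 0 0 0.528 -0.6;-0.782 -0.596 0 0 0 0.528 -0.6;-0.782 -0.596 0 0 0 0.528 -0.6;-0.782 -0.596 0 0 0 0.528 -0.6;-0.782 -0.596 0 0 0 0.528 -0.6",
)

```text
clock: 30.92
eef_pos: [656.9, -40.8, 177.2]
tool_rot: [-3.141, -0.001, 1.577]
force: [0.3, -0.6, 0.2]
width: 68.7
gripper_force: 0.0
```

```bash
python3 - <<'E'
from h import *
d=snap('wrist');print(d['state']['eef_pos'])
g=cv2.GaussianBlur(cv2.cvtColor(d['img'],cv2.COLOR_RGB2GRAY),(3,3),0)
q=proj(d,(655.6,-42,95));m=np.zeros_like(g);cv2.circle(m,tuple(int(round(t)) for t in q),18,1,-1)
y,x=np.where((g<np.percentile(g[m>0],5)+25)&(m>0));print(q,x.mean(),y.mean(),plane(d,x.mean(),y.mean(),93))
go(655.6,-42,93,0)
E
```

```text
[656.9466246  -40.81365649 177.21322051]
[315.22945251 216.83108886] 315.4187256176853 220.34720416124838 [655.7328545  -45.57240177  93.        ]
go [-0.008 -0.005  0.281 -0.    -0.001  0.005]
```

Request:
move_arm(
  rows="-0.004 -0.004 0.1 0 0 0 -0.6;-0.004 -0.004 0.19 0 0 0 -0.6;-0.004 -0.004 0.26 0 0 0 -0.6;-0.004 -0.004 0.281 0 0 0 -0.6;-0.004 -0.004 0.281 0 0 0 -0.6;-0.004 -0.004 0.281 0 0 0 -0.6;-0.004 -0.004 0.281 0 0 0 1;-0.004 -0.004 0.281 0 0 0 1;-0.004 -0.004 0.281 0 0 0 1;-0.004 -0.004 0.281 0 0 0 1;-0.004 -0.004 0.281 0 0 0 1;-0.004 -0.004 0.281 0 0 0 1",
)

```text
clock: 31.97
eef_pos: [657.1, -42.8, 95.3]
tool_rot: [3.139, -0.0, 1.576]
force: [-1.8, 0.1, 5.0]
width: 37.7
gripper_force: 59.7
```

Request:
move_arm(
  rows="0 0 0 0 0 0 1;0 0 -0.1 0 0 0 1;0 0 -0.2 0 0 0 1;0 0 -0.3 0 0 -0.08 1;0 0 -0.3 0 0 -0.16 1;0 0 -0.3 0 0 -0.24 1;0 0 -0.3 0 0 -0.32 1;0 0 -0.3 0 0 -0.4 1;0 0 -0.3 0 0 -0.48 1",
)

```text
clock: 32.72
eef_pos: [656.1, -43.2, 184.1]
tool_rot: [3.141, 0.001, 2.332]
force: [-0.2, -1.2, -1.9]
width: 37.6
gripper_force: 60.5
```

```bash
python3 - <<'E'
from h import *
go(513,256.5,175,84)
E
```

```text
go [ 1.052e+00  3.440e-01  3.000e-02  0.000e+00  1.000e-03 -4.490e-01]
```

Request:
move_arm(
  rows="0.11 0.03 0 0 0 -0.07 1;0.22 0.06 0 0 0 -0.14 1;0.33 0.1 0 0 0 -0.21 1;0.44 0.13 0 0 0 -0.28 1;0.55 0.17 0 0 0 -0.35 1;0.66 0.2 0 0 0 -0.42 1;0.77 0.24 0 0 0 -0.45 1;0.88 0.28 0 0 0 -0.45 1;0.97 0.31 0 0 0 -0.45 1;1 0.344 0 0 0 -0.45 1;1 0.344 0 0 0 -0.45 1;1 0.344 0 0 0 -0.45 1",
)

```text
clock: 33.72
eef_pos: [525.8, 246.4, 183.7]
tool_rot: [-3.141, 0.001, 3.034]
force: [-0.2, -1.6, -1.3]
width: 37.5
gripper_force: 60.5
```

```bash
python3 - <<'E'
from h import *
go(513,256.5,52,84)
E
```

```text
go [ 0.047  0.029  0.439 -0.     0.001 -0.002]
```

Request:
move_arm(
  rows="0.045 0.029 0 0 0 0 1;0.045 0.029 0.1 0 0 0 1;0.045 0.029 0.2 0 0 0 1;0.045 0.029 0.3 0 0 0 1;0.045 0.029 0.4 0 0 0 1;0.045 0.029 0.438 0 0 0 1;0.045 0.029 0.438 0 0 0 1;0.045 0.029 0.438 0 0 0 1;0.045 0.029 0.438 0 0 0 1",
)

```text
clock: 34.47
eef_pos: [514.4, 256.4, 53.4]
tool_rot: [3.14, 0.002, 3.032]
force: [1.0, -0.1, -0.7]
width: 37.6
gripper_force: 60.5
```

Request:
move_arm(
  rows="0 0 0.01 0 0 0 1;0 0 0.02 0 0 0 1;0 0 0.023 0 0 0 1;0 0 0.023 0 0 0 1;0 0 0.023 0 0 0 1",
)

```text
clock: 34.88
eef_pos: [512.9, 256.4, 45.1]
tool_rot: [3.141, 0.0, 3.033]
force: [-0.3, -0.1, -1.7]
width: 37.6
gripper_force: 60.5
```

Request:
move_arm(
  rows="0 0 0.004 0 0 0 1;0 0 0.006 0 0 0 1;0 0 0.006 0 0 0 1;0 0 0.006 0 0 0 1",
)

```text
clock: 35.22
eef_pos: [513.1, 256.5, 44.3]
tool_rot: [3.141, 0.001, 3.033]
force: [-1.5, -1.7, 8.5]
width: 37.7
gripper_force: 61.7
```

Request:
move_arm(
  rows="0 0 0 0 0 0 -0.4;0 0 0 0 0 0 -0.4;0 0 0 0 0 0 -0.4;0 0 0 0 0 0 -0.4;0 0 -0.1 0 0 0 -0.5;0 0 -0.22 0 0 0 -1;0 0 -0.34 0 0 0.08 -1;0 0 -0.46 0 0 0.16 -1;0 0 -0.58 0 0 0.24 -1;0 0 -0.58 0 0 0.32 -1;0 0 -0.58 0 0 0.4 -1",
)

```text
clock: 36.13
eef_pos: [514.3, 257.1, 219.9]
tool_rot: [3.136, 0.002, 2.402]
force: [-0.5, -0.3, -0.9]
width: 85.4
gripper_force: 0.0
```

```bash
python3 - <<'E'
from h import *
go(552,-260,220,24);go(535,0,220,24)
S=snap('scene');D=snap('side');save(S,'S8');save(D,'D8')
E
```

```text
go [-1.255 -1.189 -0.005  0.004  0.     0.262]
go [-0.629 -0.587 -0.002  0.004  0.     0.262]
```

Request:
move_arm(
  rows="-0.09 -0.09 0 0 0 0.08 -1;-0.18 -0.18 0 0 0 0.16 -1;-0.27 -0.27 0 0 0 0.24 -1;-0.36 -0.36 0 0 0 0.262 -1;-0.45 -0.45 0 0 0 0.262 -1;-0.54 -0.53 0 0 0 0.262 -1;-0.63 -0.62 0 0 0 0.262 -1;-0.72 -0.7 0 0 0 0.262 -1;-0.81 -0.78 0 0 0 0.262 -1;-0.9 -0.87 0 0 0 0.262 -1;-1 -0.95 0 0 0 0.262 -1;-1 -0.95 0 0 0 0.262 -1",
)

```text
clock: 37.23
eef_pos: [544.4, -166.9, 216.3]
tool_rot: [-3.139, 0.006, 1.989]
force: [0.5, -1.4, 0.8]
width: 85.5
gripper_force: 0.0
```

```bash
python3 - <<'E'
from h import *
go(552,-252,205,24)
E
```

```text
go [-0.269 -0.092  0.04  -0.002  0.004 -0.001]
```

Request:
move_arm(
  rows="-0.1 -0.03 0 0 0 0 -1;-0.2 -0.06 0 0 0 0 -1;-0.245 -0.085 0.04 0 0 0 -1;-0.245 -0.085 0.04 0 0 0 -1;-0.245 -0.085 0.04 0 0 0 -1",
)

```text
clock: 37.65
eef_pos: [550.6, -233.5, 203.1]
tool_rot: [-3.139, -0.003, 1.997]
force: [0.6, 1.2, 1.1]
width: 85.6
gripper_force: 0.0
```

```bash
python3 - <<'E'
from h import *
d=snap('wrist');save(d,'W9');s=d['state'];print(s['eef_pos'])
a=d['img'][:,:,::-1].copy()
u=np.array([-np.sin(np.radians(24)),np.cos(np.radians(24)),0])
c=np.array([552.3,-246.3,104.5])
for k in(-34,34):
    q=proj(d,c+k*u);print(q);cv2.circle(a,tuple(int(t) for t in q),3,(0,0,255),1)
S=load('S8');t=S['img'][215:300,350:460,::-1]
a[0:170,0:220]=cv2.resize(t,(220,170));cv2.imwrite('pics/w9.png',a)
go(552.3,-246.3,99.6,24)
E
```

```text
[ 550.58387577 -233.54510934  203.11488342]
[312.99915476 259.85621353]
[313.11976453 180.77521334]
go [-0.045 -0.016  0.347 -0.001 -0.002  0.006]
```

View pics/w9.png

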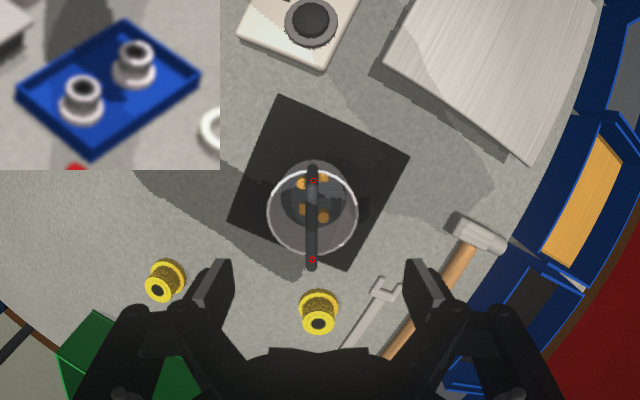

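The can is where I left it, with the bar from (312,168) to (311,268). Both cups stand in the tray.

Request:
move_arm(
  rows="-0.043 -0.016 0.1 0 0 0 -1;-0.043 -0.016 0.2 0 0 0 -1;-0.043 -0.016 0.3 0 0 0 -1;-0.043 -0.016 0.342 0 0 0 -1;-0.043 -0.016 0.342 0 0 0 -1;-0.043 -0.016 0.342 0 0 0 -1;-0.043 -0.016 0.342 0 0 0 1;-0.043 -0.016 0.342 0 0 0 1;-0.043 -0.016 0.342 0 0 0 1;-0.043 -0.016 0.342 0 0 0 1;-0.043 -0.016 0.342 0 0 0 1;-0.043 -0.016 0.342 0 0 0 1",
)

```text
clock: 38.7
eef_pos: [553.2, -247.6, 102.9]
tool_rot: [3.141, 0.0, 1.997]
force: [-1.0, 0.0, 0.5]
width: 12.3
gripper_force: 0.7
```

Request:
move_arm(
  rows="0 0 0 0 0 0 1;0 0 0 0 0 0 1;0 0 0 0 0 0 1;0 0 0 0 0 0 1",
)

```text
clock: 39.03
eef_pos: [552.8, -248.0, 102.8]
tool_rot: [-3.141, 0.0, 1.996]
force: [-1.6, -1.5, 5.2]
width: 7.8
gripper_force: 58.6
```

Request:
move_arm(
  rows="0 0 -0.05 0 0 0 1;0 0 -0.13 0 0 0 1;0 0 -0.22 0 0 0 1;0 0 -0.31 0 0 0 1;0 0 -0.36 0 0 0 1;0 0 -0.36 0 0 0 1;0 0 -0.36 0 0 0 1",
)

```text
clock: 39.62
eef_pos: [553.1, -247.1, 210.1]
tool_rot: [3.141, -0.0, 1.997]
force: [-1.2, 0.6, -5.0]
width: 7.6
gripper_force: 59.0
```

```bash
python3 - <<'E'
from h import *
go(655,8,205)
E
```

```text
go [0.634 0.661 0.017]
```

Request:
move_arm(
  rows="0.07 0.07 0 0 0 0 1;0.15 0.15 0 0 0 0 1;0.23 0.24 0 0 0 0 1;0.31 0.32 0 0 0 0 1;0.39 0.4 0 0 0 0 1;0.47 0.49 0 0 0 0 1;0.55 0.57 0 0 0 0 1;0.6 0.63 0 0 0 0 1;0.634 0.661 0 0 0 0 1;0.634 0.661 0.06 0 0 0 1;0.634 0.661 0.12 0 0 0 1;0.634 0.661 0.15 0 0 0 1",
)

```text
clock: 40.62
eef_pos: [652.4, 6.7, 161.5]
tool_rot: [-3.135, -0.002, 1.996]
force: [-0.8, -0.5, -4.0]
width: 7.5
gripper_force: 58.9
```

Request:
move_arm(
  rows="0 0 0 0 0 0 1;0 0 0 0 0 0 1;0 0 0 0 0 0 1",
)

```text
clock: 40.87
eef_pos: [655.5, 7.0, 166.0]
tool_rot: [3.141, 0.0, 1.996]
force: [-0.0, 0.0, -3.3]
width: 7.6
gripper_force: 58.9
```

Request:
move_arm(
  rows="0 0 0.015 0 0 0 1;0 0 0.027 0 0 0 1;0 0 0.035 0 0 0 1;0 0 0.035 0 0 0 1;0 0 0.035 0 0 0 1",
)

```text
clock: 41.28
eef_pos: [655.0, 7.7, 154.9]
tool_rot: [-3.141, -0.0, 1.997]
force: [1.3, 0.4, -3.1]
width: 7.4
gripper_force: 59.0
```

Request:
move_arm(
  rows="0 0 0.004 0 0 0 1;0 0 0.006 0 0 0 1;0 0 0.006 0 0 0 1;0 0 0.006 0 0 0 1",
)

```text
clock: 41.62
eef_pos: [655.3, 7.6, 153.9]
tool_rot: [3.141, 0.0, 1.997]
force: [-2.5, 0.4, 3.3]
width: 7.8
gripper_force: 59.6
```

Contact; release and rise, then check the whole bench.

Request:
move_arm(
  rows="0 0 0 0 0 0 -1;0 0 0 0 0 0 -1;0 0 0 0 0 0 -1;0 0 0 0 0 0 -1;0 0 0 0 0 0 -1;0 0 0 0 0 0 -1;0 0 -0.1 0 0 0 -1;0 0 -0.2 0 0 0 -1;0 0 -0.3 0 0 0 -1;0 0 -0.4 0 0 0 -1;0 0 -0.4 0 0 0 -1;0 0 -0.4 0 0 0 -1",
)

```text
clock: 42.62
eef_pos: [656.3, 7.7, 275.5]
tool_rot: [3.137, 0.002, 1.997]
force: [0.2, 1.8, 0.3]
width: 85.4
gripper_force: 0.0
```

```bash
python3 - <<'E'
from h import *
snap('scene','s10.png');print(read_state()['eef_pos'])
E
```

```text
[655.1563172    7.68584924 273.64298203]
```

View pics/s10.png

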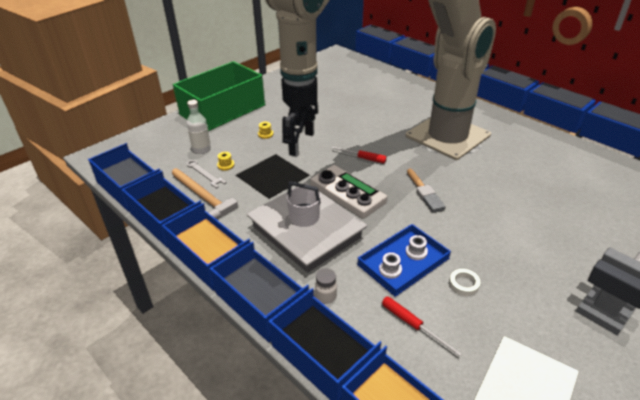

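The can stands upright on the scale at (303,203), both cups are in the tray at (391,263) and (417,245), and everything else is undisturbed. Handing in.

```bash
python3 -c "from cell import *; print(finish_job())"
```

```text
the job is handed in; nothing more can be done
None
```

The job is handed in at about 43 s on the robot's clock: zero pressed with the scale empty, count then record with both cups on it, both cups now in the tray and the can back upright on the scale; I judged each key press from the contact force, since the key travel can't be read.

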